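# Clamp an art panel to the drawing board

## Robot

A 7-joint arm with a two-finger parallel gripper is mounted at the origin on the work surface. World frame = base frame: x ahead of the robot, y to its left, z up, the work surface at z = 0. Lengths are in m, angles in degrees, forces in N, time in s.
With the tool pointing down it reaches from about 0.425 to 0.875 m from the base axis. Payload 4.7 kg.
Tool frame: the origin (TCP) lies at the very end of the fingers, on their centre line; the grasp point (between the pads) lies 19 mm behind it; z points along the fingers, y is the direction in which the jaws open and shut (so a half turn about z gives the same grasp; the last joint's range is limited). The gripper opens to 87 mm and grips with 3 to 60 N. Pads are 19 mm wide; open, the fingers measure 117 mm over their backs; the gripper's body (75 mm by 190 mm) begins 51 mm behind the grasp point.
Start: joints at [-69.666, 18.392, -4.016, 83.108, 1.295, 78.541, -3.26], TCP at [0.217, 0.613, 0.223] pointing down, gripper open.
Joint ranges: [-163.93, 163.93], [-17.29, 119.83], [-79.2, 71.16], [3.27, 140.29], [-89.18, 269.18], [5.43, 117.66], [-154.24, 154.24]. Speed limits (degrees/s): [147.25, 147.25, 180, 180, 180, 180, 180].

## Interface

Orientations are given as [roll, pitch, yaw] about the fixed x, y, z axes, in that order (R = Rz(yaw) Ry(pitch) Rx(roll)).
In Python, from cell import monitor, read_camera, camera_info, env, look_for gives the robot as it stands.
- The arm moves only by the tool servo_tool, never from a script. Its argument "commands" is one flat list of numbers, 6 for each row, row after row: the shift along the tool's x, y, z in mm, then the turn, a rotation vector about the tool's x, y, z in degrees. A call has 1 to 10 rows; each row shifts and turns the commanded pose from where the row before left it, along the tool's axes as they then stand; what a row does not reach is not made up. A row lasts 1/10 s, in which the tool goes at most 50 mm and 8.59 degrees, less where a joint would pass 70% of its speed; a pose out of reach is approached as far as the arm can. A call is refused whole if a number of a shift passes 50 or a number of a turn 8.59, either way. A call with a gripper value outside its range is refused whole. "jaw" is the finger opening in mm, from 0 to 87, set as the call begins (left out, the last holds). The fingers move at their own pace and stop on an object; "newtons" is the grip in N (left out, the last holds). Time passes only in rows, so rows that do not move let the fingers close. It gives the time, the measured TCP pose, the force and the opening at its end, in the units of the state.
- monitor.get_obs(): the state, without advancing time (a new reading comes with each control period).
- read_camera(name): name is "side" or "top"; returns (picture, depth): 420x560x3 uint8, red, green, blue; 420x560 float32, m along the optical axis (not along the pixel's ray), 0 where there is no reading.
- camera_info(name): a dict with "camera_matrix" (3x3 intrinsics, pixels), "R" (3x3) and "t" (3): a world point X has camera coordinates R X + t. Camera axes: x right, y down, z forward; pixel columns grow to the right and rows downward; lengths in m; the calibration is good to about 2 mm. A picture is of the moment at which its call begins. camera_info takes no time and is no camera call.
- env.sign_off(): hands the job in, once; it reports no verdict.
Trained networks look in the newest picture that a camera, given by its name, has taken for a name from the list of things; names that differ only in an ending like _2 or _b are one class to them, and where a whole thing is asked for, a point or a joint stands for the part that bears it (a point fixed in the world has none). Each returns a list of dicts, best first, with "conf" (0 to 1); they miss things now and then, are a little off and sometimes report something else, mostly with a low value. They report only what shows in the picture. A call takes as long as a camera call.
- look_for(camera, label): "box" ([left, top, width, height] in pixels, round what is visible of it).
The state is a dict: "time_s": time; "qpos": joint angles; "joint_velocities": joint speeds; "effort": joint torques, N m; "tool_pos": TCP position; "tool_rot": TCP orientation; "force": force on the tool from outside, world axes, zero at the start; "wrist_torque": the same for the moment, N m; "grip_width": finger opening in m.
Only numpy, scipy, OpenCV 4.12 (cv2) and the standard library are available. Lean on these libraries where they do the work, as an engineer would, in place of code of your own. Each camera call takes 0.05 s, during which the arm holds its last target.

## Task

Clamp the art panel to the drawing board: with a finger, push the clamp's strap round until it stops, lying straight across the panel, and then push the cam lever all the way down so that the strap's foot is pressed onto the panel and stays so. Only push, pick nothing up; leave the panel lying where it is and do not disturb the ink jar, sharpener, eraser and mug. Do not push the lever down before the strap is over.

Things in the scene. Friction and masses are not known exactly. Their poses are not given: they have to be found in the camera images.
- board: plywood drawing board, fixed on the table, 18 mm thick, 380 by 460 mm. Origin at table height, z up; the board covers x -120 to 260 mm and y -230 to 230 mm of its own frame. Its axes are parallel to the clamp's.
- clamp: hold-down clamp screwed to the board: dark steel foot 64 by 50 mm, upright steel post, swinging strap, cam lever on top. Origin on the post's axis at the board's top face (world z 18 mm); z up, x towards the panel, -x the way the lever goes down. Nothing of it but the raised lever is higher than 80 mm over this origin.
- strap (a joint): angle in rad of the strap, a bare aluminium bar that turns level round the post's axis and stays where left (about 1 N at its end moves it). 0 = it points along the clamp's +y, beside the panel; it grows clockwise seen from above to a firm stop at 1.57, where it points along the clamp's +x, across the panel. It starts between 0 and 0.35.
- strap_end (a point): outermost point of the strap's round end, at mid-height, 130 mm from the post's axis. The strap is 16 mm wide and 18 mm high: underside 27 mm, top 45 mm over the clamp's origin, till the lever lowers it by about 3 mm. Under it, 112 mm from the axis, a rubber foot 18 mm across reaches 6 mm further down, 3 mm over the panel's top till the lever is pressed.
- lever (a joint): angle in rad of the cam lever on its level pin, which is parallel to the clamp's y and crosses the post's axis 64 mm over the clamp's origin. 0 = raised 55 degrees from level, leaning to the clamp's -x; it grows as the lever goes down, to a firm stop at 0.95, where it lies level, pointing to -x. It starts between 0 and 0.15, turns with about 0.15 N m and stays where left.
- lever_end (a point): middle of the lever's free end, 95 mm from its pin. The lever is 20 mm wide and 8 mm thick; its last 45 mm, of black plastic, are 24 mm wide and 10 mm thick.
- panel: loose art panel lying flat on the board: pale wood with a painted paper face, 200 (x) by 300 (y) by 18 mm, about 0.6 kg. Origin at the centre of its underside, z up. Its near long edge is about 40 mm from the post's axis; its top is 18 mm over the clamp's origin.
- ink_jar: small jar standing on the board, 40 mm across, 55 mm high; origin at the centre of its underside. Leave it alone.
- sharpener: steel pencil sharpener on the board, 30 by 20 by 14 mm; origin at the centre of its underside. Leave it alone.
- eraser: white eraser on the board, 45 by 22 by 13 mm; origin at the centre of its underside. Leave it alone.
- mug: white mug standing on the table beyond the board's +y edge, 80 mm across, 90 mm high; origin at the centre of its underside. Leave it alone. (An open tin of coloured pencils, 14 mm high, 190 by 250 mm, is fixed to the table beyond the board's other edge.)

How it is judged:
By the outcome, as a careful person would: the job done as asked, in the order asked, and still so for the second after the job is handed in, with the robot touching nothing.
It also fails if it takes over 48 s, if anything falls off the work surface, if the arm or the gripper's body presses on something with over 40 N, if the wrist force passes 120 N, or if a joint passes its speed limit or range.

## Working session

There is one attempt and no reset: what is moved stays moved. The work goes in short steps, Python scripts to look and compute and a tool call to move; the robot and the scene stay as the last step left them, time stands still between calls to the robot, and variables do not carry over. Pictures are saved under pics/ and viewed, and the job is handed in when it is done.

Besides the shell and the picture viewer there is one more tool, called as name(argument=value, ...) on one line, values as JSON. servo_tool: Moves the arm, as the interface text tells. Its arguments: {"type":"object","properties":{"commands":{"type":"array","items":{"type":"number"}},"jaw":{"type":"number"},"newtons":{"type":"number"}},"required":["commands"]}

```bash
mkdir -p pics; ls; python3 - <<'E'
from cell import monitor, read_camera, camera_info, env, look_for
import cv2,numpy as np
o=monitor.get_obs(); print(o['time_s'],o['tool_pos'],o['tool_rot'],o['grip_width'],o['force'])
for n in('top','side'):
    p,d=read_camera(n); cv2.imwrite(f'pics/{n}0.png',p[:,:,::-1]); np.savez(f'{n}0.npz',p=p,d=d)
    c=camera_info(n); print(n,np.round(c['camera_matrix'],1).tolist(),np.round(c['R'],4).tolist(),np.round(c['t'],4).tolist())
for l in ('clamp','strap','lever','strap_end','panel','mug'):
    print(l,look_for('top',l)[:2])
E
```

```text
pics
0.0 [0.21710834 0.61207271 0.22145676] [-1.79888875e+02  5.41925652e-03  1.60475990e+02] 0.08726907735183972 [-0.07491079  0.33985169  0.91523603]
top [[406.2, 0.0, 283.7], [0.0, 406.2, 213.4], [0.0, 0.0, 1.0]] [[-0.0015, -0.9995, -0.0307], [-0.9978, 0.0035, -0.0664], [0.0665, 0.0305, -0.9973]] [0.1391, 0.5894, 0.8897]
side [[381.1, 0.0, 270.7], [0.0, 381.1, 207.5], [0.0, 0.0, 1.0]] [[0.9719, -0.2352, -0.0048], [-0.1282, -0.5125, -0.849], [0.1972, 0.8258, -0.5283]] [-0.5453, 0.2487, 0.7527]
clamp [{'box': [271.5, 214.1, 76.8, 54.0], 'conf': 0.78}]
strap [{'box': [270.5, 228.0, 56.0, 9.2], 'conf': 0.59}]
lever [{'box': [325.8, 223.1, 21.6, 39.4], 'conf': 0.81}]
strap_end [{'box': [207.9, 94.1, 237.4, 210.0], 'conf': 0.21}]
panel [{'box': [245.7, 106.6, 149.9, 122.2], 'conf': 0.62}]
mug [{'box': [162.9, 223.7, 50.3, 36.1], 'conf': 0.94}]
```

View pics/top0.png

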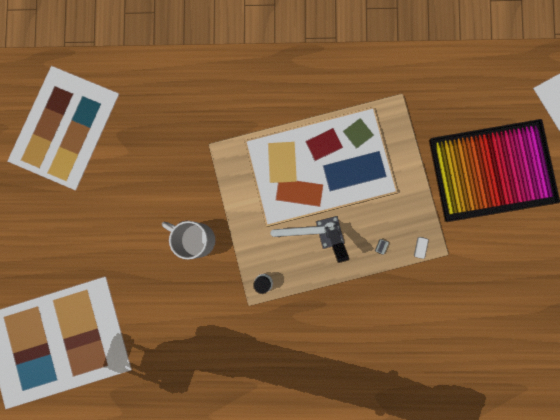

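View pics/side0.png

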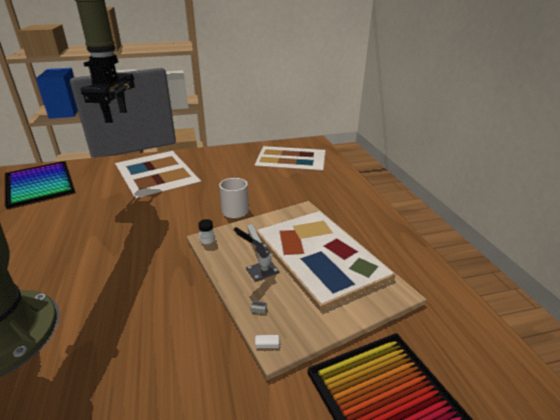

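```bash
cat > h.py <<'E'
import numpy as np,cv2
from cell import camera_info
def ray(n,u,v,z):
    c=camera_info(n);K=np.array(c['camera_matrix']);R=np.array(c['R']);t=np.array(c['t'])
    d=R.T@np.linalg.solve(K,[u,v,1.]);o=-R.T@t
    return o+d*(z-o[2])/d[2]
def proj(n,X):
    c=camera_info(n);K=np.array(c['camera_matrix']);q=K@(np.array(c['R'])@np.array(X)+np.array(c['t']));return q[:2]/q[2]
def cloud(n,d):
    c=camera_info(n);K=np.array(c['camera_matrix']);R=np.array(c['R']);t=np.array(c['t'])
    v,u=np.indices(d.shape);P=np.stack([(u-K[0,2])/K[0,0]*d,(v-K[1,2])/K[1,1]*d,d],-1)
    return (P-t)@R
E
python3 - <<'E'
from h import *
a=np.load('top0.npz');p=a['p'];d=a['d']
C=cloud('top',d)
crop=p[205:300,245:355,::-1];cv2.imwrite('pics/crop0.png',cv2.resize(crop,None,fx=7,fy=6,interpolation=cv2.INTER_CUBIC)[:600,:800])
s=np.load('side0.npz');cv2.imwrite('pics/crops0.png',cv2.resize(s['p'][210:290,220:300,::-1],None,fx=7,fy=7,interpolation=cv2.INTER_CUBIC))
np.set_printoptions(precision=4,suppress=True)
# board corners
for uv in [(210,144),(403,95),(447,253),(249,305)]: print('board',ray('top',*uv,0.018))
for uv in [(247.5,142),(376,109),(397,190),(267,223)]: print('panel',ray('top',*uv,0.036))
m=(d>0)
def blob(lo,hi,box):
    l,t,w,h=box;q=np.zeros_like(m);q[t:t+h,l:l+w]=1
    return C[m&q&(C[...,2]>lo)&(C[...,2]<hi)]
P=blob(0.052,0.075,(262,210,95,60));print(len(P),P.mean(0));
mean=P[:,:2].mean(0);w,V=np.linalg.eigh(np.cov(P[:,:2].T));print('ax',V[:,1]);
P=blob(0.085,0.25,(262,200,110,80));print('high',len(P),P.min(0),P.max(0))
P=P[np.argsort(P[:,2])];print(P[::max(1,len(P)//25)])
E
```

```text
board [0.7499 0.3065 0.018 ]
board [ 0.8591 -0.1344  0.018 ]
board [ 0.5009 -0.2234  0.018 ]
board [0.3859 0.2153 0.018 ]
panel [0.7494 0.2181 0.036 ]
panel [ 0.8214 -0.0692  0.036 ]
panel [ 0.6394 -0.112   0.036 ]
panel [0.5676 0.1741 0.036 ]
456 [0.5503 0.1002 0.0614]
ax [-0.1045  0.9945]
high 433 [0.4879 0.0112 0.085 ] [0.5589 0.0502 0.1552]
[[0.5382 0.0439 0.085 ]
 [0.5444 0.0461 0.0871]
 [0.5526 0.0234 0.0883]
 [0.5567 0.038  0.0908]
 [0.5484 0.0445 0.0936]
 [0.5483 0.0264 0.0968]
 [0.538  0.039  0.1   ]
 [0.536  0.0413 0.1041]
 [0.5339 0.0317 0.1085]
 [0.5319 0.036  0.1114]
 [0.5279 0.0364 0.1153]
 [0.5259 0.0367 0.1192]
 [0.522  0.0293 0.1231]
 [0.5161 0.0394 0.1262]
 [0.5181 0.0163 0.1294]
 [0.5143 0.0321 0.1317]
 [0.5124 0.0324 0.1342]
 [0.5124 0.023  0.1373]
 [0.5067 0.0253 0.1394]
 [0.5011 0.0352 0.1425]
 [0.5031 0.0279 0.1455]
 [0.4994 0.0339 0.1484]
 [0.4899 0.0322 0.1496]
 [0.4976 0.0228 0.151 ]
 [0.4919 0.0249 0.1521]
 [0.4939 0.0118 0.1537]]
```

View pics/crop0.png

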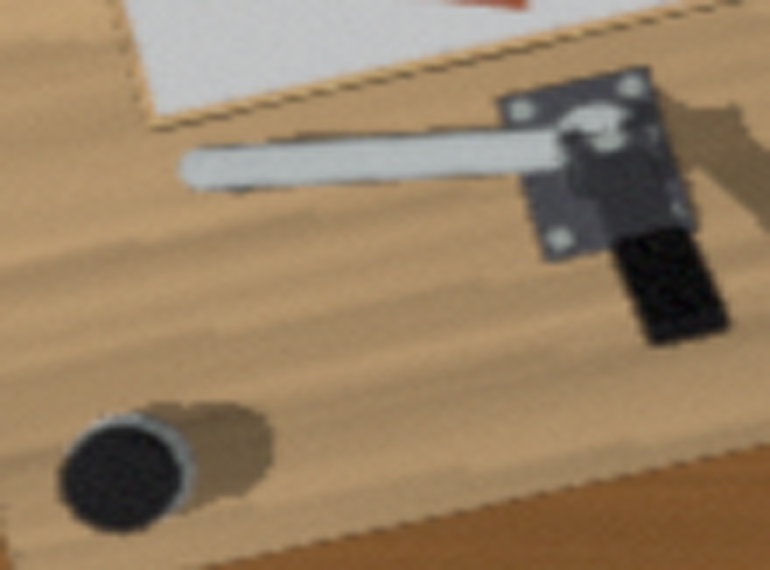

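View pics/crops0.png

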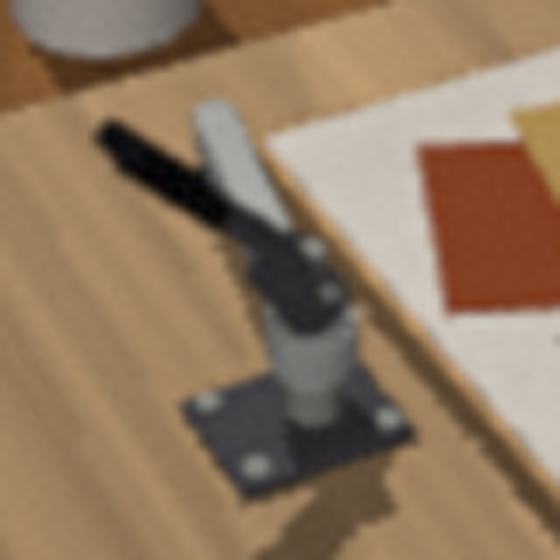

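```bash
python3 - <<'E'
from h import *
np.set_printoptions(precision=4,suppress=True)
a=np.load('top0.npz');p=a['p'];d=a['d'];C=cloud('top',d)
yaw=np.radians(14.0);X=np.array([np.cos(yaw),np.sin(yaw)]);Y=np.array([-X[1],X[0]])
f=[ray('top',u,v,0.024) for u,v in [(316,221.3),(337.6,216.2),(344.3,243.3),(322.9,248.7)]]
print('foot',np.array(f),np.mean(f,0))
for q in f: print((q-np.mean(f,0))[:2]@X,(q-np.mean(f,0))[:2]@Y)
e=ray('top',270.6,233.1,0.063);print('strap end',e)
m=(d>0);q=np.zeros_like(m);q[200:280,262:372]=1
H=C[m&q&(C[...,2]>0.1)&(C[...,2]<0.25)]
x=H[:,:2]@X;y=H[:,:2]@Y
print('lever y range',np.percentile(y,[3,50,97]));
A=np.polyfit(x,H[:,2],1);print('slope deg',np.degrees(np.arctan(A[0])),'x at z=.082',(0.082-A[1])/A[0], 'tip',x.min(),H[:,2].max())
S=C[m&q&(C[...,2]>0.055)&(C[...,2]<0.07)]
sx=S[:,:2]@X;sy=S[:,:2]@Y
k=(sx>np.median(sx)-.02)&(sx<np.median(sx)+.02);
for lo in np.arange(sy.min(),sy.max(),.01):
    j=(sy>=lo)&(sy<lo+.01); print(round(lo,3),j.sum(),sx[j].min(),sx[j].max(),np.median(S[j,2]))
n=[ray('top',u,v,0.036) for u,v in [(397,190),(267,223)]]
print('near edge x',[q[:2]@X for q in n],'y',[q[:2]@Y for q in n], 'foot x,y',np.mean(f,0)[:2]@X,np.mean(f,0)[:2]@Y,'end',e[:2]@X,e[:2]@Y)
from cell import look_for
for l in('ink_jar','sharpener','eraser','mug','panel'):print(l,look_for('top',l)[:1])
E
```

```text
foot [[0.5716 0.0655 0.024 ]
 [0.5829 0.0174 0.024 ]
 [0.5226 0.0032 0.024 ]
 [0.5108 0.0507 0.024 ]] [0.547  0.0342 0.024 ]
0.03150601288664937 0.024416039314929475
0.030766272849479574 -0.02497414467310965
-0.031104749735521648 -0.024163285900111058
-0.031167536000607517 0.024721391258291286
strap end [0.5449 0.1644 0.063 ]
lever y range [-0.1089 -0.098  -0.0872]
slope deg -46.45980923416857 x at z=.082 0.5524585063262167 tip 0.47974954702863826 0.15522573291542624
-0.111 15 0.5511516932465607 0.5605090588040234 0.06093343085252757
-0.101 22 0.5506652198830065 0.561060231342526 0.06370907887242844
-0.091 24 0.5383062167763801 0.5590200947204534 0.06175951313513809
-0.081 37 0.5419401039428549 0.5585767253328794 0.06082413372849794
-0.071 33 0.5440039548527976 0.5594171414552217 0.06143136745441044
-0.061 36 0.5466085092398313 0.5621998850844574 0.06125801541433345
-0.051 38 0.5471674715175405 0.5643259779000078 0.06083255204726748
-0.041 33 0.5497536535662467 0.5648130547285573 0.06169176654809631
-0.031 36 0.5518230588375108 0.5674013079980694 0.061147743313385426
-0.021 37 0.5524147348727204 0.5694044446429579 0.061768304411210666
-0.011 33 0.554980810297813 0.5700945401639314 0.061468711377759264
-0.001 35 0.55756185769101 0.572692036215463 0.061477036535344115
0.009 38 0.5575808288566604 0.5753491723050927 0.0610474914978166
0.019 30 0.560209645956439 0.5748700341386099 0.061331056591477376
0.029 1 0.5669660921290839 0.5669660921290839 0.06076922946622552Traceback (most recent call last):
  File "<stdin>", line 18, in <module>
    return umr_minimum(a, axis, None, out, keepdims, initial, where)
ValueError: zero-size array to reduction operation minimum which has no identity
```

servo_tool(commands=[0,0,0,0,0,8.07,0,0,0,0,0,8.07,0,0,0,0,0,8.07,0,0,0,0,0,8.07,0,0,0,0,0,8.07,0,0,0,0,0,8.07,0,0,0,0,0,8.07], jaw=0, newtons=20)

```text
time_s: 1.1
tool_pos: [0.2173, 0.6126, 0.2226]
tool_rot: [180.0, -0.0, 103.7]
force: [0.1, 0.5, 0.0]
grip_width: 0.039
```

servo_tool(commands=[-35,11.5,0,0,0,0,-35,11.5,0,0,0,0,-35,11.5,0,0,0,0,-35,11.5,0,0,0,0,-35,11.5,0,0,0,0,-35,11.5,0,0,0,0,-35,11.5,0,0,0,0,-35,11.5,0,0,0,0,-35,11.5,0,0,0,0,-35,11.5,0,0,0,0])

```text
time_s: 2.1
tool_pos: [0.4141, 0.2995, 0.2228]
tool_rot: [180.0, -0.0, 104.0]
force: [-0.3, -0.8, -0.4]
grip_width: 0.0007
```

servo_tool(commands=[-35,11.5,0,0,0,0,-35,11.5,0,0,0,0,-35,11.5,0,0,0,0,-35,11.5,0,0,0,0,-31,5,0,0,0,0,0,0,0,0,0,0,0,0,0,0,0,0])

```text
time_s: 2.8
tool_pos: [0.5044, 0.1468, 0.2227]
tool_rot: [180.0, -0.0, 103.9]
force: [-1.2, 0.6, 1.0]
grip_width: 0.0006
```

```bash
cat > look.py <<'E'
import sys
from h import *
from cell import monitor, read_camera
np.set_printoptions(precision=4,suppress=True)
k=sys.argv[1]
o=monitor.get_obs();print(o['time_s'],o['tool_pos'],o['tool_rot'],o['force'])
T=np.array(o['tool_pos'])
yaw=np.radians(14.0);X=np.array([np.cos(yaw),np.sin(yaw)]);Y=np.array([-X[1],X[0]]);P0=np.array([.555,.0369])
print('clamp-rel tcp mm',1e3*(T[:2]-P0)@X,1e3*(T[:2]-P0)@Y,T[2]*1e3)
im=[]
for n in('top','side'):
    p,d=read_camera(n);np.savez(f'{n}{k}.npz',p=p,d=d)
    c=proj(n,[.55,.06,.06]).astype(int)
    h,w=(70,90) if n=='top' else (75,60)
    l,t=c[0]-w,c[1]-h
    im.append(cv2.resize(p[t:t+2*h,l:l+2*w,::-1],(450,350) if n=='top' else (300,375),interpolation=cv2.INTER_CUBIC)[:350])
    print(n,'crop origin',l,t)
cv2.imwrite(f'pics/c{k}.png',np.hstack(im))
E
python3 look.py 1
```

```text
2.8 [0.5044 0.1468 0.2227] [179.987   -0.0393 103.8784] [-1.1705  0.5809  0.9946]
clamp-rel tcp mm -22.532107360197745 118.84281095570502 222.68892083679918
top crop origin 229 160
side crop origin 199 174
```

View pics/c1.png

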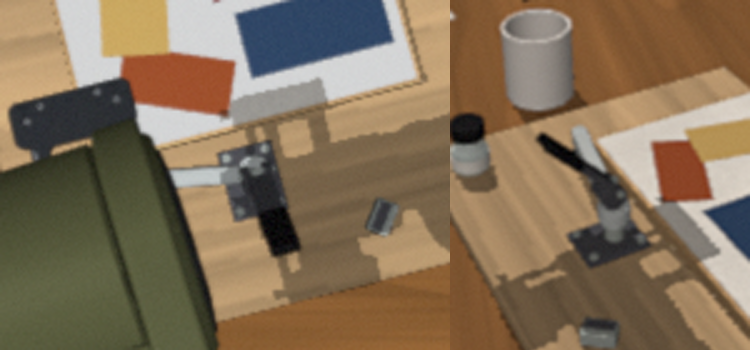

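servo_tool(commands=[-2,0,40,0,0,0,-2,0,40,0,0,0,-2,0,40,0,0,0,-2,0,32,0,0,0,0,0,19,0,0,0,0,0,0,0,0,0,0,0,0,0,0,0])

```text
time_s: 3.6
tool_pos: [0.5061, 0.1406, 0.0519]
tool_rot: [180.0, -0.0, 104.1]
force: [0.4, -0.0, 0.8]
grip_width: 0.0006
```

```bash
python3 look.py 2; python3 - <<'E'
import numpy as np
# reference path in clamp frame
for th in [.17,.4,.6,.8,1.0,1.2,1.4,1.5,1.57]:
    u=np.array([np.sin(th),np.cos(th)]);n=np.array([np.cos(th),-np.sin(th)])
    print(th,np.round(110*u-n*(8+15*np.cos(th)+9.5*np.sin(th)),1))
E
```

```text
3.6 [0.5061 0.1406 0.0519] [179.9959  -0.012  104.0941] [ 0.4329 -0.0046  0.8321]
clamp-rel tcp mm -22.34094148813226 112.47610154620784 51.943639684576176
top crop origin 229 160
side crop origin 199 174
0.17 [ -5.4 112.5]
0.4 [ 19.3 111.3]
0.6 [ 40.9 105.3]
0.8 [61.3 94.8]
1.0 [79.5 79.7]
1.2 [94.4 60.6]
1.4 [105.   38.3]
1.5 [108.4  26.3]
1.57 [110.   17.6]
```

View pics/c2.png

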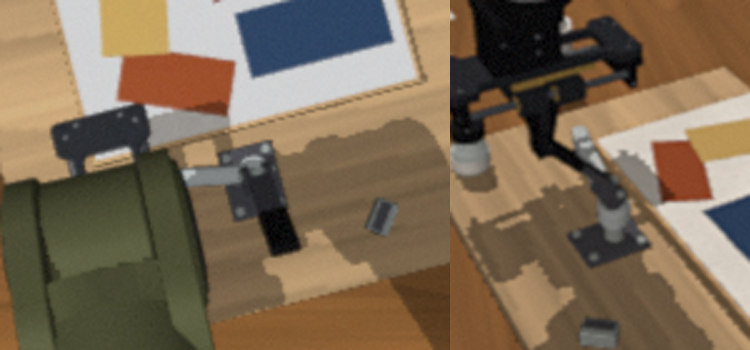

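servo_tool(commands=[0,9,0,0,0,0,0,8,0,0,0,0,0,8,0,0,0,0,-0.5,8,0,0,0,0,-0.5,8,0,0,0,0,-2,7,0,0,0,0,-2,7,0,0,0,0,-2.5,7,0,0,0,0,0,0,0,0,0,0])

```text
time_s: 4.6
tool_pos: [0.5694, 0.1468, 0.0516]
tool_rot: [179.9, 0.0, 103.9]
force: [-0.4, -0.2, 0.7]
grip_width: 0.0
```

```bash
python3 look.py 3
```

```text
4.6 [0.5694 0.1468 0.0516] [179.9372   0.0252 103.9423] [-0.4216 -0.2283  0.702 ]
clamp-rel tcp mm 40.57835616053469 103.15183387972536 51.59542111321126
top crop origin 229 160
side crop origin 199 174
```

View pics/c3.png

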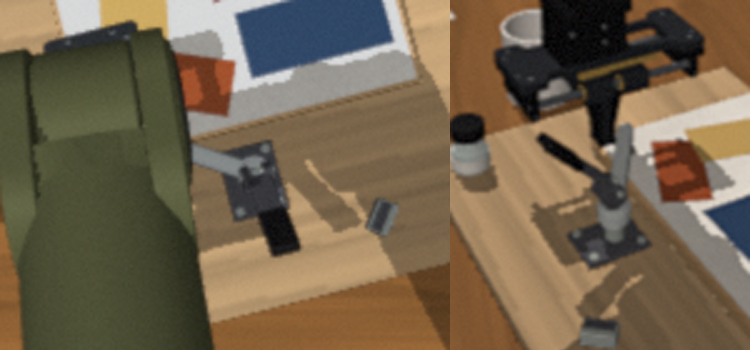

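servo_tool(commands=[-4,7,0,0,0,0,-4,7,0,0,0,0,-5,7,0,0,0,0,-5,6,0,0,0,0,-6,6,0,0,0,0,-6,6,0,0,0,0,-6,5,0,0,0,0,-7,5,0,0,0,0,-7,4,0,0,0,0,0,0,0,0,0,0])

```text
time_s: 5.7
tool_pos: [0.633, 0.1098, 0.0518]
tool_rot: [179.9, 0.1, 103.9]
force: [-0.1, -0.3, 0.2]
grip_width: 0.0004
```

```bash
python3 look.py 4
```

```text
5.7 [0.633  0.1098 0.0518] [179.9148   0.0614 103.8792] [-0.0611 -0.3205  0.1773]
clamp-rel tcp mm 93.33245386468164 51.858107305829265 51.80390687980671
top crop origin 229 160
side crop origin 199 174
```

View pics/c4.png

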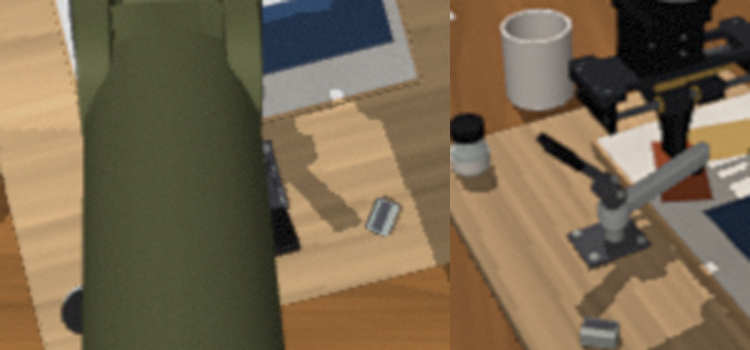

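servo_tool(commands=[-5,2,0,0,0,0,-5,2,0,0,0,0,-5,2,0,0,0,0,-5,2,0,0,0,0,-4,2,0,0,0,0,-4,1,0,0,0,0,0,0,0,0,0,0])

```text
time_s: 6.5
tool_pos: [0.6496, 0.0859, 0.0516]
tool_rot: [180.0, 0.0, 103.9]
force: [0.0, 0.6, 0.0]
grip_width: 0.0006
```

servo_tool(commands=[-2,0,0,0,0,0,-2,0,0,0,0,0,0,0,0,0,0,0])

```text
time_s: 6.8
tool_pos: [0.6505, 0.083, 0.0518]
tool_rot: [179.9, 0.0, 104.0]
force: [0.3, 1.3, 0.6]
grip_width: 0.0004
```

```bash
python3 look.py 5
```

```text
6.8 [0.6505 0.083  0.0518] [179.9474   0.0017 103.9832] [0.3478 1.3085 0.6209]
clamp-rel tcp mm 103.79130129264193 21.613489767546106 51.800140896971186
top crop origin 229 160
side crop origin 199 174
```

View pics/c5.png

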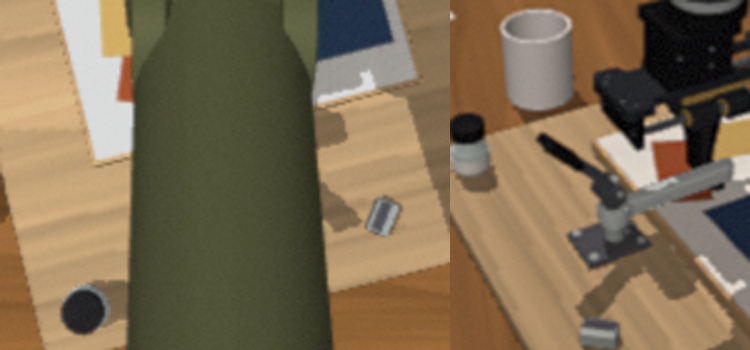

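servo_tool(commands=[-3,0,0,0,0,0,-2,0,0,0,0,0,0,0,0,0,0,0])

```text
time_s: 7.2
tool_pos: [0.6514, 0.0786, 0.0517]
tool_rot: [180.0, -0.1, 104.0]
force: [0.7, 2.7, 0.1]
grip_width: 0.0002
```

servo_tool(commands=[-2,0,0,0,0,0,0,0,0,0,0,0])

```text
time_s: 7.4
tool_pos: [0.6517, 0.0778, 0.0517]
tool_rot: [180.0, -0.1, 104.0]
force: [-0.2, 4.9, 0.8]
grip_width: 0.0004
```

servo_tool(commands=[-1.5,0,0,0,0,0,0,0,0,0,0,0])

```text
time_s: 7.6
tool_pos: [0.6519, 0.0772, 0.0516]
tool_rot: [180.0, -0.2, 104.1]
force: [-0.7, 6.9, -0.5]
grip_width: 0.0004
```

servo_tool(commands=[-2,0,0,0,0,0,-2,0,0,0,0,0,0,0,0,0,0,0])

```text
time_s: 7.9
tool_pos: [0.6524, 0.0759, 0.0515]
tool_rot: [-180.0, -0.3, 104.1]
force: [-2.1, 9.0, 1.0]
grip_width: 0.0005
```

```bash
python3 look.py 6
```

```text
7.9 [0.6524 0.0759 0.0515] [-179.9998   -0.3464  104.1316] [-2.0754  8.9528  0.9685]
clamp-rel tcp mm 103.89742535172263 14.271959257813775 51.51908375891455
top crop origin 229 160
side crop origin 199 174
```

View pics/c6.png

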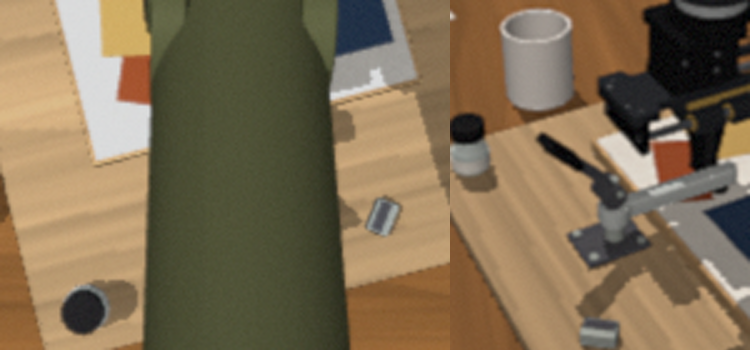

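servo_tool(commands=[10,0,0,0,0,0,15,0,0,0,0,0,5,0,-30,0,0,0,0,0,-45,0,0,0,0,0,-45,0,0,0,40,0,-30,0,0,0,40,0,0,0,0,0,40,0,0,0,0,0,0,0,0,0,0,0])

```text
time_s: 8.9
tool_pos: [0.6141, 0.2248, 0.2011]
tool_rot: [-180.0, -0.2, 104.6]
force: [0.2, 0.6, -0.8]
grip_width: 0.0004
```

```bash
python3 look.py 7; python3 - <<'E'
from h import *
np.set_printoptions(precision=4,suppress=True)
a=np.load('top7.npz');cv2.imwrite('pics/top7.png',a['p'][:,:,::-1])
E
```

```text
8.9 [0.6141 0.2248 0.2011] [-179.958    -0.2018  104.5664] [ 0.186   0.5857 -0.8199]
clamp-rel tcp mm 102.82011876140005 167.98468162328314 201.13805924089473
top crop origin 229 160
side crop origin 199 174
```

View pics/c7.png

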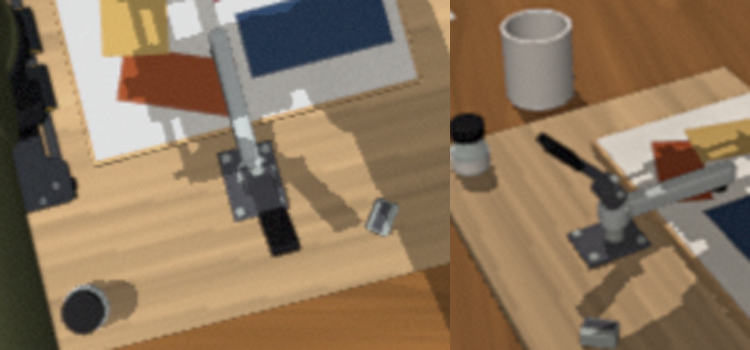

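```bash
cat > meas.py <<'E'
import sys
from h import *
np.set_printoptions(precision=4,suppress=True)
k=sys.argv[1]
a=np.load(f'top{k}.npz');d=a['d'];C=cloud('top',d)
yaw=np.radians(14.0);X=np.array([np.cos(yaw),np.sin(yaw)]);Y=np.array([-X[1],X[0]]);P0=np.array([.555,.0369])
x=(C[...,:2]-P0)@X;y=(C[...,:2]-P0)@Y;z=C[...,2]
m=(d>0)&(x>.03)&(x<.14)&(abs(y)<.04)&(z>.05)&(z<.075)
print('strap n',m.sum(),'end x',x[m].max(),'z',np.median(z[m]))
A=np.polyfit(x[m],y[m],1);print('strap ang',np.pi/2-np.arctan(A[0]),'y0',A[1])
m=(d>0)&(x<-.03)&(x>-.12)&(abs(y)<.03)&(z>.06)&(z<.2)
B=np.polyfit(x[m],z[m],1);print('lever n',m.sum(),'deg from level',-np.degrees(np.arctan(B[0])),'tip x',x[m].min(),'zmax',z[m].max(),'ymed',np.median(y[m]))
E
python3 meas.py 7
```

```text
strap n 345 end x 0.1274372651771581 z 0.06117994840859755
strap ang 1.5680113532831224 y0 0.0010463498662885476
lever n 248 deg from level 44.04683716136687 tip x -0.06773550313024147 zmax 0.15608937267226844 ymed 0.0004308269049565268
```

servo_tool(commands=[-28,-23,0,0,0,0,-28,-23,0,0,0,0,-28,-23,0,0,0,0,-28,-23,0,0,0,0,-28,-23,0,0,0,0,-28,-23,0,0,0,0,0,0,0,0,0,0,0,0,0,0,0,0])

```text
time_s: 9.8
tool_pos: [0.5234, 0.0173, 0.2017]
tool_rot: [180.0, 0.0, 103.7]
force: [0.0, 1.7, -0.1]
grip_width: 0.0007
```

```bash
python3 look.py 8
```

```text
9.8 [0.5234 0.0173 0.2017] [179.9666   0.0002 103.687 ] [ 0.03    1.7376 -0.1497]
clamp-rel tcp mm -35.44992742100241 -11.39341162518238 201.74765955745158
top crop origin 229 160
side crop origin 199 174
```

View pics/c8.png

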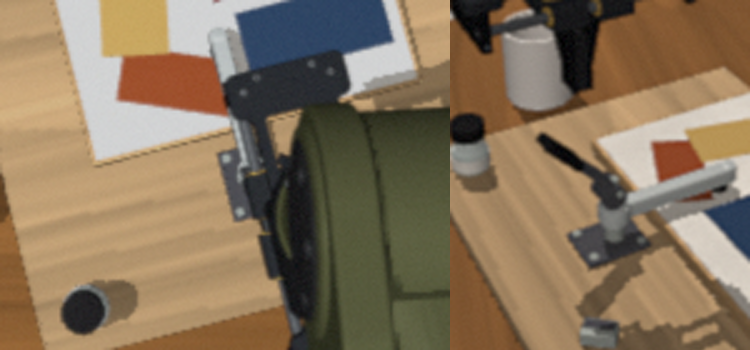

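servo_tool(commands=[5.7,-1.5,20,0,0,0,5.7,-1.5,20,0,0,0,0,0,12,0,0,0,0,0,8,0,0,0,0,0,0,0,0,0,0,0,0,0,0,0])

```text
time_s: 10.5
tool_pos: [0.5185, 0.0302, 0.142]
tool_rot: [180.0, 0.0, 104.0]
force: [-0.6, -0.1, 0.2]
grip_width: 0.0008
```

```bash
python3 look.py 9
```

```text
10.5 [0.5185 0.0302 0.142 ] [179.9639   0.0218 103.9688] [-0.5865 -0.1287  0.2175]
clamp-rel tcp mm -37.06847791739922 2.3511320620821747 142.01616860717337
top crop origin 229 160
side crop origin 199 174
```

View pics/c9.png

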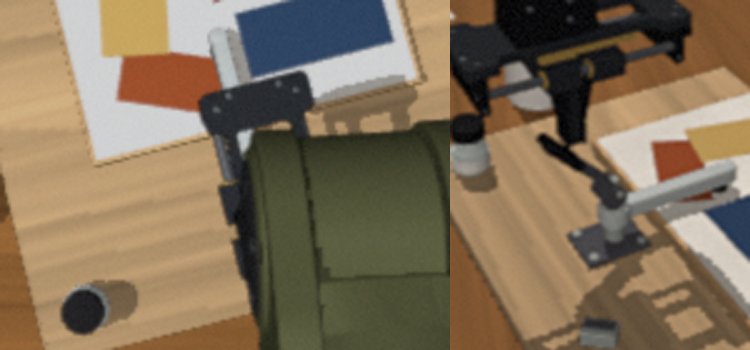

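servo_tool(commands=[-1,-1,4,0,0,0,-1,-4,5,0,0,0,0,-4,5,0,0,0,0,-4,6,0,0,0,0,-3,6,0,0,0,0,-3,6,0,0,0,0,0,0,0,0,0])

```text
time_s: 11.3
tool_pos: [0.4988, 0.0236, 0.1084]
tool_rot: [-179.9, -0.0, 104.0]
force: [0.6, -0.1, 1.0]
grip_width: 0.0006
```

```bash
python3 look.py 10
```

```text
11.3 [0.4988 0.0236 0.1084] [-179.8993   -0.0011  103.973 ] [ 0.631  -0.1463  1.0154]
clamp-rel tcp mm -57.70927851198204 0.6731130975829115 108.35246636626977
top crop origin 229 160
side crop origin 199 174
```

View pics/c10.png

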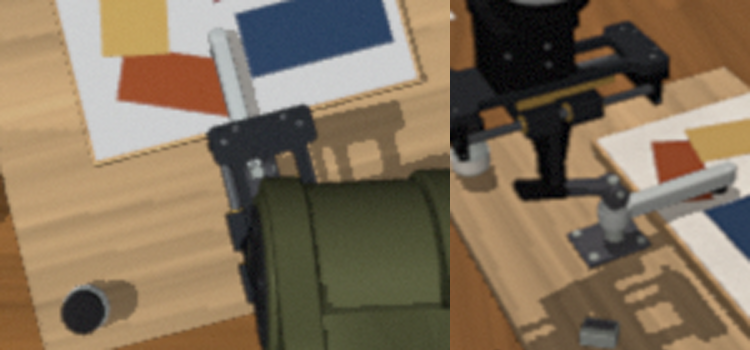

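servo_tool(commands=[0,-2,5,0,0,0,0,-2,5,0,0,0,0,-1,5,0,0,0,0,-1,4,0,0,0,0,0,0,0,0,0])

```text
time_s: 11.9
tool_pos: [0.4933, 0.0223, 0.0898]
tool_rot: [-179.9, -0.0, 104.0]
force: [-0.3, 0.2, -0.2]
grip_width: 0.0007
```

servo_tool(commands=[0,0,3,0,0,0,0,0,0,0,0,0])

```text
time_s: 12.1
tool_pos: [0.4934, 0.0223, 0.088]
tool_rot: [-179.9, -0.0, 104.0]
force: [-3.6, -0.5, 7.1]
grip_width: 0.0006
```

servo_tool(commands=[0,0,3,0,0,0,0,0,0,0,0,0])

```text
time_s: 12.3
tool_pos: [0.4935, 0.0223, 0.0876]
tool_rot: [-179.9, -0.1, 104.0]
force: [-10.9, -1.0, 28.6]
grip_width: 0.0003
```

servo_tool(commands=[0,0,-10,0,0,0,0,0,-30,0,0,0,0,0,-40,0,0,0,0,0,-40,0,0,0,40,0,-10,0,0,0,45,0,0,0,0,0,45,0,0,0,0,0,45,0,0,0,0,0,40,0,0,0,0,0,0,0,0,0,0,0])

```text
time_s: 13.3
tool_pos: [0.439, 0.2373, 0.2138]
tool_rot: [-179.9, -0.1, 104.6]
force: [-0.2, -0.5, -0.0]
grip_width: 0.0003
```

```bash
python3 look.py 11; python3 meas.py 11; python3 - <<'E'
from h import *
for n in('top','side'):
    a=np.load(n+'11.npz');cv2.imwrite(f'pics/{n}11.png',a['p'][:,:,::-1])
E
```

```text
13.3 [0.439  0.2373 0.2138] [-179.9054   -0.0979  104.5618] [-0.1534 -0.5369 -0.0249]
clamp-rel tcp mm -64.02213519006514 222.53898709053286 213.79306851588012
top crop origin 229 160
side crop origin 199 174
strap n 338 end x 0.12780626132654138 z 0.05855766008902063
strap ang 1.5672105392415978 y0 0.0009425066726857981
lever n 356 deg from level 1.6916251017859834 tip x -0.09582792368765528 zmax 0.0901125181239508 ymed 0.0004382526732440205
```

View pics/c11.png

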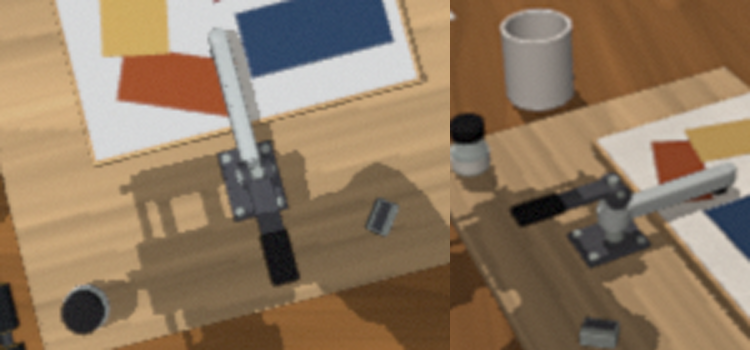

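View pics/top11.png

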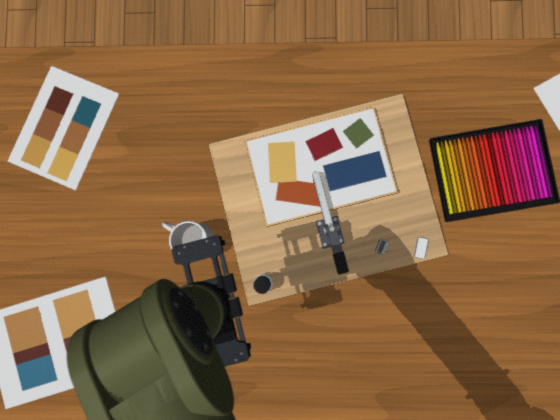

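```bash
python3 - <<'E'
from h import *
d=np.load('top11.npz')['d'];C=cloud('top',d)
yaw=np.radians(14.0);X=np.array([np.cos(yaw),np.sin(yaw)]);Y=np.array([-X[1],X[0]]);P0=np.array([.555,.0369])
x=(C[...,:2]-P0)@X;y=(C[...,:2]-P0)@Y;z=C[...,2]
for a,b in[(-.097,-.052),(-.048,-.012)]:
    m=(d>0)&(x>a)&(x<b)&(abs(y)<.009)&(z>.07)&(z<.1);A=np.polyfit(x[m],z[m],1)
    print(m.sum(),-np.degrees(np.arctan(A[0])),z[m].mean())
for u,v in[(247.5,142),(376,109),(397,190),(267,223)]:pass
p0=np.load('top0.npz')['p'].astype(int);p=np.load('top11.npz')['p'].astype(int)
D=abs(p-p0).sum(2)
print('panel far corner diffs',D[100:150,240:262].mean(),D[100:140,365:400].mean(),D[175:200,380:405].mean(),D[205:235,258:275].mean())
E
```

```text
190 1.0306244832963931 0.08661924989613927
154 0.31359441911823255 0.08517382425506817
panel far corner diffs 39.68636363636364 50.17785714285714 53.4352 56.127450980392155
```

```bash
python3 - <<'E'
from h import *
g=[cv2.cvtColor(np.load(f'top{k}.npz')['p'],cv2.COLOR_RGB2GRAY) for k in(0,11)]
for n,(l,t,w,h) in dict(panel=(325,105,75,60),panel2=(240,130,60,40),jar=(245,265,35,35),sharp_er=(370,230,65,35),ref=(400,90,50,50)).items():
    T=g[1][t+5:t+h-5,l+5:l+w-5];r=cv2.matchTemplate(g[0][t:t+h,l:l+w],T,cv2.TM_CCOEFF_NORMED);print(n,cv2.minMaxLoc(r)[1],np.array(cv2.minMaxLoc(r)[3])-5)
from cell import env
print(env.sign_off())
E
```

```text
panel 0.9994462132453918 [0 0]
panel2 0.9973320364952087 [0 0]
jar 0.9988270998001099 [0 0]
sharp_er 0.8230497241020203 [0 0]
ref 0.9940502643585205 [0 0]
the job is handed in; nothing more can be done
None
```

The art panel is clamped: I pushed the strap round to its stop, then pushed the lever down, and handed the job in after about 13 s on the robot's clock, well under the 48 s limit. `env.sign_off()` reports no verdict.

- **Strap:** I pushed it with closed fingers until the force rose to about 9 N at the stop. It measured 1.568 rad before the lever push and 1.567 rad after it; the stop is at 1.57.
- **Lever:** I then pushed it down until it met firm resistance, 28.6 N upward at the finger. With the robot clear of the scene, its steel part measured 0.3° from level and its plastic end 1.0°. That is within the depth noise, so I did not press it again.
- **Foot:** The top of the strap dropped by about 2.6 mm, against the roughly 3 mm expected. This is consistent with the foot being pressed onto the panel, though I did not look at the foot itself.
- **Panel and other objects:** Matching the first and last top pictures showed no shift (0 px) at the panel, the ink jar, or the sharpener and eraser. The sharpener and eraser match was weaker (0.82) because the arm's shadow lay there. The mug was not measured. It was partly hidden in the last top picture, but in the side picture it stands where it was.

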